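# Pry the press-on lid off a storage tin with the opener

## Robot

A 6-joint arm with a two-finger parallel gripper is mounted at the origin on a cart in front of the work surface, level with it; the furniture and walls round the work are solid. World frame = base frame: x ahead of the robot, y to its left, z up, the work surface at z = 0. Lengths are in mm, angles in rad, forces in N, time in s.
With the tool pointing down it reaches from about 400 to 925 mm from the base axis. Payload 12.5 kg.
Tool frame: the origin (TCP) lies at the very end of the fingers, on their centre line; the grasp point (between the pads) lies 19 mm behind it; z points along the fingers, y is the direction in which the jaws open and shut (so a half turn about z gives the same grasp; the last joint's range is limited). The gripper opens to 95 mm and grips with 3 to 60 N. Pads are 20 mm wide; open, the fingers measure 119 mm over their backs; the gripper's body (75 mm by 180 mm) begins 59 mm behind the grasp point.
Start: joints at [1.026, 0.491, 1.559, -0, 1.092, -0.106], TCP at [265.52, 565.814, 214.661] pointing down, gripper open.
Joint ranges: [-3.1, 3.1], [-0.84, 2.19], [0.05, 2.79], [-1.13, 4.28], [0.06, 2.93], [-2.69, 2.69]. Speed limits (rad/s): [2.22, 2.22, 2.79, 3.14, 3.14, 3.14].

## Interface

Orientations are given as [roll, pitch, yaw] about the fixed x, y, z axes, in that order (R = Rz(yaw) Ry(pitch) Rx(roll)).
In Python, from cell import env gives the robot as it stands.
- The arm moves only by the shell command python3 -m pendant 'ROWS'. ROWS is JSON, a list that holds one entry, the list of rows, each a list of 5 numbers: the opening, from 0 (shut) to 1 (fully open), then the shift along the tool's x, y, z in m, then the turn about the tool's z in rad. A call has exactly 8 rows; each row is the pose to reach, as a shift and turn from the pose commanded when the call began, along the tool's axes at that moment; what a row does not reach only later rows make up. A row lasts 1/10 s, in which the tool goes at most 50 mm and 8.59 degrees, less where a joint would pass 70% of its speed; a pose out of reach is approached as far as the arm can. A call with a gripper value outside its range is refused whole. The fingers move at their own pace and stop on an object; the grip force is fixed at half the most. Time passes only in rows, so rows that repeat a pose let the fingers close, or fill a call up. It gives the time, the measured TCP pose, the force and the opening at its end, in the units of the state.
- env.state(): the state, without advancing time (a new reading comes with each control period).
- env.read_camera(name): name is "scene" or "side" or "wrist"; returns a dict with "image" (420x560x3 uint8, blue, green, red), "range_z" (420x560 float32, mm along the optical axis (not along the pixel's ray), 0 where there is no reading), "fx", "fy", "cx", "cy" (pixels), "rvec" (rotation vector, rad) and "tvec" (3), from world to camera coordinates, as OpenCV has them; the wrist camera has in their place "tool_from_camera" (4x4, takes a point from camera to tool coordinates, whose origin is the TCP and whose axes are the flange's). Camera axes: x right, y down, z forward; pixel columns grow to the right and rows downward; lengths in mm; the calibration is good to about 2 mm. A picture is of the moment at which its call begins: read the wrist's pose just before it.
- env.job_done(): hands the job in, once; it reports no verdict.
The state is a dict: "t": time; "joints": joint angles; "qvel": joint speeds; "tau": joint torques, N m; "eef_pos": TCP position; "tcp_rot": TCP orientation; "ft_force": force on the tool from outside, world axes, zero at the start; "moment": the same for the moment, N m; "opening": opening from 0.0 (shut) to 1.0 (fully open).
Only numpy, scipy, OpenCV 4.12 (cv2) and the standard library are available. Lean on these libraries where they do the work, as an engineer would, in place of code of your own. Each camera call takes 0.05 s, during which the arm holds its last target. There are 200 camera calls.

## Task

The lid of the storage tin is snapped on tight: slide the flat head of the opener under the lid's tab, lever on the steel bar until that end of the lid snaps up, and do not touch the lid with the gripper before it has come up. Then lay the opener down flat on the worktop, take the lid off and lay it right way up, flat and centred on the round coaster, without disturbing the jars and tins round about.

Things in the scene. Friction and masses are not known exactly. Their poses are not given: they have to be found in the camera images.
- tin: Blue rectangular storage tin with pale side panels, open at the top under the red lid, fixed. 112 long (x) x 50 wide (y), rim 97 mm high; its front end (with the steel bar) is its -x end, wall at x = -56. Origin: centre of its underside; z up. In the front wall, under the rim, two small sprung steel noses catch a bead inside the lid's front skirt and hold the lid down.
- tin_bar (a point): Middle of the top of the round steel pry bar, the fulcrum: 8 mm thick, runs along the tin's y, 46 mm long, at tin x = -90 (34 mm before the front wall), its top 73 mm over the worktop, held by two rods of the same thickness and height from the front wall.
- lid: Red press-on lid, white panel on top, snapped on the tin; 125 long (x), 59 wide (y; flat skirt sides to grip), 21 high, 0.12 kg, rear skirt short and flared. Origin: centre of its lower edge, 80 mm up when seated. The tab end must rise about 7 mm against the noses (8 to 15 N), then snaps up and rests tilted 10 to 13 mm high at the tab. Lift it near its centre, or the rear hangs and can catch.
- lid_tab (a point): Underside of the lid's front tab near its outer edge, on the centre line. Tab: 50 wide, 4 thick, juts 16 mm out of the lid's front skirt (lid x = -64 to -80); underside level with the lid's lower edge, 80 mm up when seated, 7 mm above the top of the bar. Under it there is open space back to the tin's front wall.
- opener: Bottle opener, black rounded handle, flat steel head, 174 long, 0.08 kg, loose. Origin: centre of its length, underside; x from handle to head. It lies with its x axis 0.09 rad head-up: then the flat head (x = 43 to 87, 42 wide, 2 thick) is about level, its underside 9 mm over the worktop. Handle x = -87 to 18, 24 wide (14 at the neck end), 14 thick, near the worktop at x = -10.
- coaster: Round cork-brown coaster, 118 mm across, 7 thick, fixed to the worktop. Origin: centre of its underside.
- bean_tin: Food tin, bystander, 75 across, 58 high. Origin: centre of its underside.
- jam_jar: Jam jar, bystander, 68 across, 84 high. Origin: centre of its underside.
- spice_pot: Low round pot, white with a wooden-looking lid, bystander, 62 across, 35 high. Origin: centre of its underside.

How it is judged:
By the outcome, as a careful person would: the job done as asked, in the order asked, and still so for the second after the job is handed in, with the robot touching nothing.
It also fails if it takes over 72 s, if anything falls off the work surface, if the arm or the gripper's body presses on something with over 40 N, if the wrist force passes 120 N, or if a joint passes its speed limit or range.

## Working session

There is one attempt and no reset: what is moved stays moved. The work goes in short steps, Python scripts to look and compute and a shell command to move; the robot and the scene stay as the last step left them, time stands still between calls to the robot, and variables do not carry over. Pictures are saved under pics/ and viewed, about 8 in all and at most 12, crops included, and the job is handed in when it is done.

```bash
ls; mkdir -p pics; python3 - <<'E'
from cell import env
import cv2,numpy as np
s=env.state(); print({k:np.round(v,3) for k,v in s.items()})
ims=[]
for n in ["scene","side"]:
    c=env.read_camera(n); np.savez(f"{n}0.npz",**c); cv2.imwrite(f"pics/{n}0.png",c["image"])
    R=cv2.Rodrigues(np.array(c["rvec"]))[0]; print(n,c["fx"],c["cx"],c["cy"],-R.T@np.array(c["tvec"]).ravel(), R[2])
c=env.read_camera("wrist");np.savez("wrist0.npz",**c);cv2.imwrite("pics/wrist0.png",c["image"]);print(c["tool_from_camera"])
E
```

```text
pics
{'t': np.float64(0.0), 'joints': array([ 1.026,  0.492,  1.559, -0.   ,  1.092, -0.106]), 'qvel': array([ 0.001,  0.   ,  0.001, -0.001,  0.002, -0.002]), 'tau': array([-0.0000e+00, -6.1263e+01, -2.5819e+01,  6.9000e-02,  4.8000e-02,
       -0.0000e+00]), 'eef_pos': array([265.382, 565.586, 214.034]), 'tcp_rot': array([-3.14 , -0.   ,  2.703]), 'ft_force': array([ 0.015,  0.086, -0.169]), 'moment': array([-0.016,  0.019, -0.031]), 'opening': np.float64(1.0)}
scene 487.75230087865697 281.9895862866903 213.6697012406831 [ -42.9042105   866.13382685 1169.38653595] [ 0.4116248  -0.49777407 -0.76340422]
side 463.58802413055633 276.9461606412565 210.86062043970776 [-448.80595729 1011.59165531  788.35564101] [ 0.6558245  -0.5908287  -0.46991027]
[[-1.06291517e-04 -9.69289892e-01 -2.45920909e-01  6.95572099e+01]
 [ 9.99999967e-01 -1.60296090e-04  1.99583949e-04 -3.70387745e-01]
 [-2.32874865e-04 -2.45920880e-01  9.69289877e-01 -1.70377748e+02]
 [ 0.00000000e+00  0.00000000e+00  0.00000000e+00  1.00000000e+00]]
```

View pics/scene0.png

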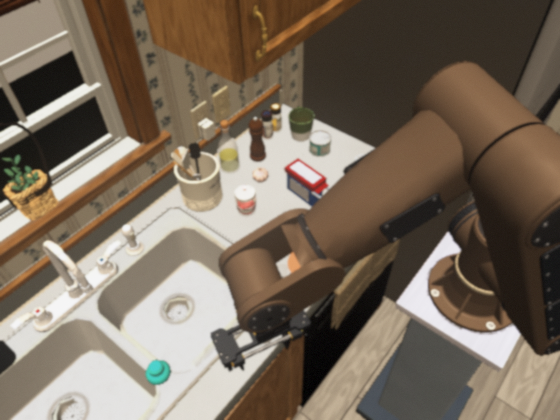

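View pics/side0.png

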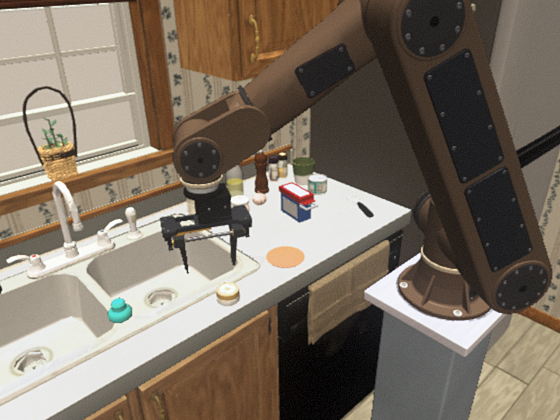

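The scene view shows the lid at about (305,178), with the coaster and opener behind the arm. The side view shows the tin and lid at (297,203), the opener at (362,208), the coaster at (285,257), the spice pot at (228,293) and the bean tin at (317,184).

```bash
cat > h.py <<'E'
import cv2,numpy as np
from scipy.spatial.transform import Rotation as Ro
def ext(c,eef=None,rot=None):
    """camera->world R,t"""
    if "rvec" in c:
        R=cv2.Rodrigues(np.array(c["rvec"]))[0]; return R.T,-R.T@np.array(c["tvec"]).ravel()
    T=np.array(c["tool_from_camera"]); Rt=Ro.from_euler("xyz",rot).as_matrix()
    return Rt@T[:3,:3], Rt@T[:3,3]+np.array(eef)
def rays(c,uv):
    uv=np.atleast_2d(uv).astype(float)
    return np.c_[(uv[:,0]-c["cx"])/c["fx"],(uv[:,1]-c["cy"])/c["fy"],np.ones(len(uv))]
def onplane(c,uv,z,**k):
    R,t=ext(c,**k); d=rays(c,uv)@R.T; return t+d*((z-t[2])/d[:,2])[:,None]
def cloud(c,**k):
    R,t=ext(c,**k); h,w=c["range_z"].shape; u,v=np.meshgrid(np.arange(w),np.arange(h))
    uv=np.c_[u.ravel(),v.ravel()]
    P=(rays(c,uv)*c["range_z"].ravel()[:,None])@R.T+t; P=P.reshape(h,w,3); P[c["range_z"]==0]=np.nan; return P
E
python3 - <<'E'
from h import *
for n in ["side","scene"]:
    c=dict(np.load(f"{n}0.npz")); P=cloud(c); hsv=cv2.cvtColor(c["image"],cv2.COLOR_BGR2HSV)
    H,S,V=[hsv[...,i].astype(int) for i in range(3)]
    ws=(P[...,2]>-15)&(P[...,2]<130)&(P[...,0]>200)&(P[...,0]<1100)&(abs(P[...,1])<700)
    masks={"red":((H<6)|(H>172))&(S>150)&(V>90),"blue":(H>105)&(H<130)&(S>80),"dark":(V<60),"orange":(H>6)&(H<18)&(S>130)&(V>150)}
    for k,m in masks.items():
        m=(m&ws).astype(np.uint8); nn,l,st,ce=cv2.connectedComponentsWithStats(m)
        for i in range(1,nn):
            if st[i,4]>40:
                p=P[l==i]; r=cv2.minAreaRect(p[:,:2].astype(np.float32))
                print(n,k,st[i],"med",np.median(p,0).round(),"rect",np.round(r[0]),np.round(r[1]),round(r[2],1),"z",np.percentile(p[:,2],[5,95]).round())
c=dict(np.load("side0.npz"));im=c["image"]
cv2.imwrite("pics/crop0.png",cv2.resize(im[150:310,200:400],None,fx=4,fy=4,interpolation=cv2.INTER_CUBIC)[:600])
E
```

```text
side red [279 186  35  19 222] med [527.  19.  93.] rect [573.  -0.] [ 62. 136.] 82.1 z [ 83. 102.]
side blue [282 206  29  16 151] med [532.  14.  23.] rect [574.  16.] [114.  49.] 17.7 z [ 7. 52.]
side dark [269 156  18   7  69] med [ 847. -158.   94.] rect [ 848. -166.] [28. 78.] 1.5 z [ 86. 101.]
side dark [358 203  15  14  72] med [ 419. -194.   13.] rect [ 427. -198.] [19. 94.] 68.6 z [ 7. 17.]
side orange [ 79 181 101  36 239] med [943. 443.  88.] rect [945. 421.] [373.  23.] 90.0 z [85. 91.]
scene red [286 166  41  27 232] med [526.  18.  97.] rect [572.   0.] [ 57. 133.] 82.5 z [ 82. 105.]
scene dark [ 304   79  101   64 2014] med [ 639. -368.   87.] rect [ 654. -369.] [412.  20.] 0.2 z [ 32. 126.]
scene orange [228  88  46  36 141] med [ 946. -167.   90.] rect [ 944. -171.] [ 22. 245.] 1.3 z [84. 95.]
scene orange [ 61 162 114  86 480] med [946. 441.  89.] rect [946. 419.] [422.  22.] 89.7 z [86. 94.]
scene orange [289 252  11  20 116] med [442. 233.   8.] rect [448. 232.] [27. 62.] 61.1 z [ 4. 11.]
```

View pics/crop0.png

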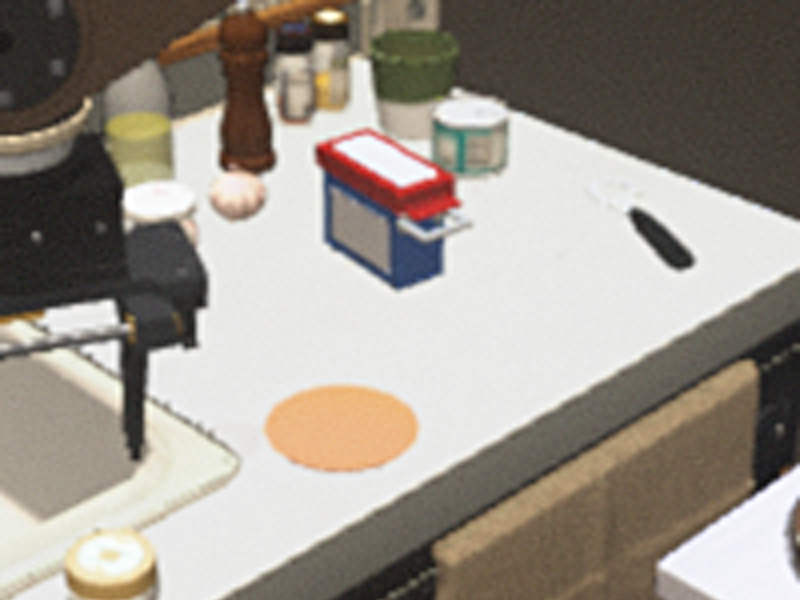

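```bash
R='[1,-0.30,-0.25,0,0]'; python3 -m pendant '[[[1,-0.30,-0.25,0,0],[1,-0.30,-0.25,0,0],[1,-0.30,-0.25,0,0],[1,-0.30,-0.25,0,0],[1,-0.30,-0.25,0,0],[1,-0.30,-0.25,0,0],[1,-0.30,-0.25,0,0],[1,-0.30,-0.25,0,0]]]'
python3 -m pendant '[[[1,-0.16,-0.32,0,0],[1,-0.16,-0.32,0,0],[1,-0.16,-0.32,0,0],[1,-0.16,-0.32,0,0],[1,-0.16,-0.32,0,0],[1,-0.16,-0.32,0,0],[1,-0.16,-0.32,0,0],[1,-0.16,-0.32,0,0]]]'
cat >> h.py <<'E'
def snap(env,n,tag):
    s=env.state(); c=env.read_camera(n); c["eef"]=s["eef_pos"]; c["rot"]=s["tcp_rot"]
    np.savez(f"{n}{tag}.npz",**c); cv2.imwrite(f"pics/{n}{tag}.png",c["image"])
    return c,(dict(eef=s["eef_pos"],rot=s["tcp_rot"]) if n=="wrist" else {})
def load(n,tag):
    c=dict(np.load(f"{n}{tag}.npz")); return c,(dict(eef=c["eef"],rot=c["rot"]) if n=="wrist" else {})
def shift(s,target):
    """tool-axis shift (m) to take TCP to target (mm)"""
    return Ro.from_euler("xyz",s["tcp_rot"]).as_matrix().T@(np.array(target)-s["eef_pos"])/1000
E
python3 - <<'E'
from h import *; from cell import env
s=env.state(); print(s["t"],s["eef_pos"],s["tcp_rot"])
c,k=snap(env,"wrist","1"); print(c["fx"]); print("corners",onplane(c,[[0,0],[559,0],[559,419],[0,419]],0,**k).round())
snap(env,"scene","1");snap(env,"side","1")
E
```

```text
t: 0.95
eef_pos: [431.5, 209.8, 214.7]
tcp_rot: [3.142, 0.0, 2.702]
ft_force: [1.1, -0.2, 0.4]
opening: 1.002
t: 1.75
eef_pos: [439.8, -149.9, 214.5]
tcp_rot: [-3.141, 0.001, 2.699]
ft_force: [0.7, 0.9, -0.1]
opening: 1.002
1.75 [ 439.78325727 -149.86617465  214.47578279] [-3.14115614e+00  6.55252509e-04  2.69865065e+00]
297.4443784919463
corners [[ 111. -339.    0.]
 [ 383.  233.    0.]
 [ 982.  105.    0.]
 [ 592. -717.    0.]]
```

View pics/wrist1.png

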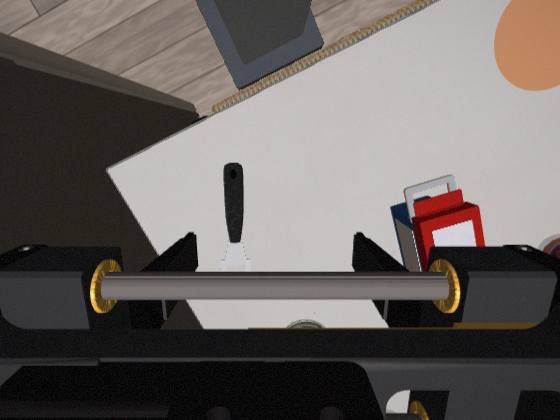

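The wrist view shows the opener handle from (233,163) to (235,242) with the head below it, the bar frame at (404–455, 177–195), and the lid at (450,225). Next I'll measure these.

```bash
python3 - <<'E'
from h import *
c,k=load("wrist","1"); im=c["image"]; P=cloud(c,**k)
V=im.max(2); m=((V<70)&(P[...,2]>-5)&(P[...,2]<40)).astype(np.uint8); m[:,:215]=0;m[:,255:]=0;m[:150]=0;m[243:]=0
n,l,st,ce=cv2.connectedComponentsWithStats(m); i=1+np.argmax(st[1:,4]); print(st[i])
pts=np.argwhere(l==i)[:,::-1]; W=onplane(c,pts,9,**k)[:,:2]
r=cv2.minAreaRect(W.astype(np.float32)); print("handle",r, "z",np.nanpercentile(P[l==i][:,2],[5,50,95]))
mu=W.mean(0); ev=np.linalg.svd(W-mu,full_matrices=False)[2][0]; ev*=np.sign(ev[0]); print("axis",ev,np.degrees(np.arctan2(ev[1],ev[0])))
q=(W-mu)@ev; w=(W-mu)@[-ev[1],ev[0]]
print("ends",mu+ev*q.min(),mu+ev*q.max())
for a in np.arange(q.min(),q.max(),10):
    s=(q>=a)&(q<a+10); print(round(a-q.min()),np.round([w[s].min(),w[s].max(),w[s].mean()],1))
out=[cv2.resize(im[150:270,380:500],None,fx=3.3,fy=3.3,interpolation=cv2.INTER_CUBIC)]
for nme,(y,x) in {"scene":(155,270),"side":(165,265)}.items():
    d,_=load(nme,"1"); out.append(cv2.resize(d["image"][y:y+70,x:x+70],(396,396),interpolation=cv2.INTER_CUBIC))
d,_=load("side","1")
cv2.imwrite("pics/tin1.png",cv2.resize(np.hstack(out),(798,266)) if 0 else np.vstack([np.hstack(out[:2])[:, :792],np.hstack([out[2],np.zeros_like(out[2])])])[:600])
E
```

```text
[ 224  163   19   79 1300]
handle ((433.01873779296875, -206.652587890625), (23.064027786254883, 104.09541320800781), 63.06755447387695) z [10.04779521 14.06662504 16.50930316]
axis [ 0.90068665 -0.43446929] -25.751528564560047
ends [ 386.59445195 -183.3723975 ] [ 480.14979102 -228.50121281]
0 [-11.1  11.7   0.2]
10 [-11.4  11.6  -0. ]
20 [-11.8  11.4  -0.2]
30 [-11.9  11.2   0.1]
40 [-11.2  11.   -0.1]
50 [-11.4  10.8  -0.1]
60 [-10.6  10.6   0. ]
70 [-10.7  10.4   0.6]
80 [-9.7  8.8 -0.4]
90 [-7.5  8.6  0.1]
100 [-6.4  5.7 -0.3]
```

View pics/tin1.png

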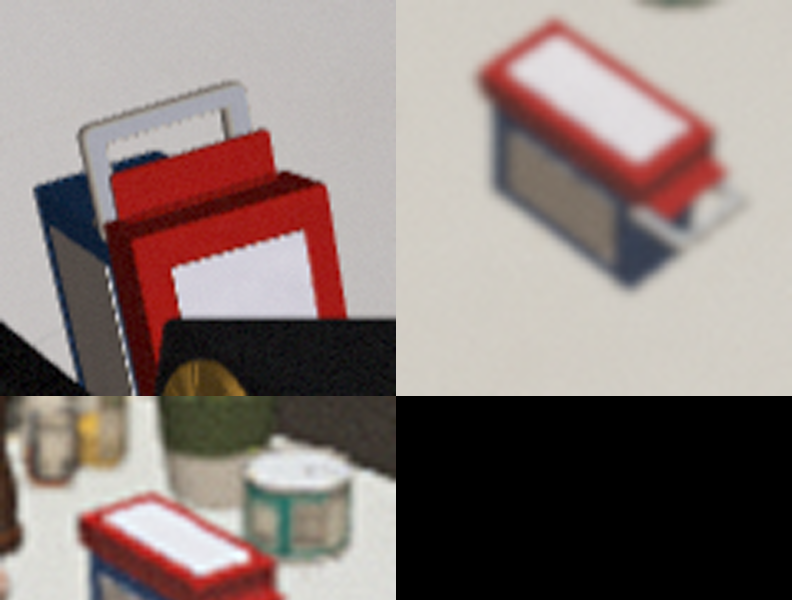

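```bash
python3 - <<'E'
from h import *
c,k=load("wrist","1"); w,_=load("scene","1")
b=onplane(c,[[403.6,188.8],[454.2,175.8]],70,**k)[:,:2]; t=onplane(c,[[413.3,203.9],[461.8,189.4]],84,**k)[:,:2]
l=onplane(c,[[411.8,217.3],[478.5,205.2]],101,**k)[:,:2]; s=onplane(w,[[298.1,158.9],[284.8,168.8],[326.6,178.3],[311.7,188.9]],101)[:,:2]
for n,p in dict(bar=b,tab=t,lidfront=l).items():
    d=p[1]-p[0]; print(n,p.round(1),"mid",p.mean(0).round(1),"len",np.hypot(*d).round(1),"ang of y",np.degrees(np.arctan2(d[1],d[0])).round(2)-90)
print("scene",s.round(1),"ctr",s.mean(0)); d=s[:2].mean(0)-s[2:].mean(0); print(np.hypot(*d),np.degrees(np.arctan2(d[1],d[0])), np.hypot(*(s[0]-s[1])))
E
```

```text
bar [[488.1 -19.9]
 [497.9  33.2]] mid [493.    6.6] len 54.1 ang of y -10.379999999999995
tab [[502.6 -20.6]
 [509.4  29.3]] mid [506.    4.4] len 50.4 ang of y -7.719999999999999
lidfront [[507.9 -32. ]
 [524.2  31.1]] mid [ 5.16e+02 -4.00e-01] len 65.2 ang of y -14.480000000000004
scene [[634.5 -39.5]
 [640.2  21.2]
 [513.7 -24.5]
 [523.4  39. ]] ctr [577.97376885  -0.97051661]
119.9071809935487 -7.867602061737419 60.959154455154504
```

```bash
python3 -m pendant '[[[1,-0.031,-0.0535,0.05,0.006],[0.6,-0.031,-0.0535,0.10,0.006],[0.6,-0.031,-0.0535,0.14,0.006],[0.6,-0.031,-0.0535,0.17,0.006],[0.6,-0.031,-0.0535,0.19,0.006],[0.6,-0.031,-0.0535,0.20,0.006],[0.6,-0.031,-0.0535,0.2,0.006],[0.6,-0.031,-0.0535,0.2,0.006]]]'
python3 - <<'E'
from h import *; from cell import env
s=env.state(); print(s["t"],s["eef_pos"],s["tcp_rot"])
c,k=snap(env,"wrist","2"); c,k=snap(env,"side","2")
w,_=load("wrist","2"); d=cv2.resize(c["image"][150:290,240:400],None,fx=2.5,fy=2.5,interpolation=cv2.INTER_CUBIC)
cv2.imwrite("pics/p2.png",np.hstack([w["image"][:350,100:500],d]))
print("bean",onplane(c,[[317,175]],58),"pot",onplane(c,[[228,288]],35))
E
```

```text
t: 2.7
eef_pos: [445.7, -206.7, 15.6]
tcp_rot: [-3.142, 0.001, 2.698]
ft_force: [0.7, 0.8, 0.3]
opening: 0.602
2.7 [ 445.71664951 -206.65459772   15.56047352] [-3.14157352e+00  1.09511347e-03  2.69792679e+00]
bean [[ 682.18240599 -221.02350011   58.        ]] pot [[372.26316277 450.03762169  35.        ]]
```

View pics/p2.png

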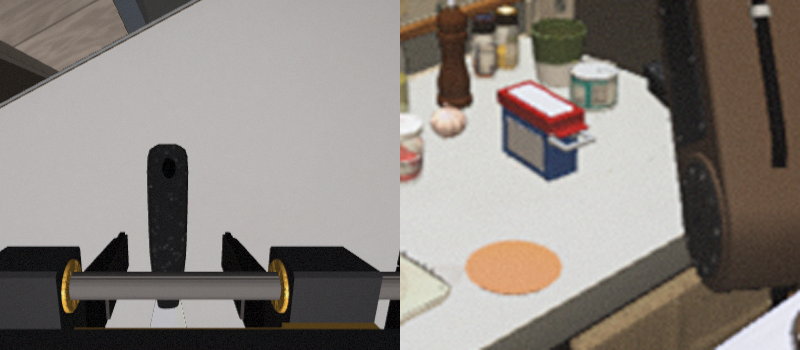

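The handle lies between the fingers, in line with them and slightly left of centre. I'll go down and grip.

```bash
python3 -m pendant '[[[0.6,0,0,0.005,0],[0.6,0,0,0.011,0],[0.6,0,0,0.011,0],[0.3,0,0,0.011,0],[0.1,0,0,0.011,0],[0.1,0,0,0.011,0],[0.1,0,0,0.011,0],[0.1,0,0,0.011,0]]]'
python3 -m pendant '[[[0.1,0,0,0,0],[0.1,0,0,0,0],[0.1,0,0,-0.03,0],[0.1,0,0,-0.06,0],[0.1,0,0,-0.09,0],[0.1,0,0,-0.12,0],[0.1,0,0,-0.12,0],[0.1,0,0,-0.12,0]]]'
```

```text
t: 3.6
eef_pos: [445.1, -207.2, 3.7]
tcp_rot: [3.142, 0.0, 2.697]
ft_force: [0.7, 0.8, 0.9]
opening: 0.238
t: 4.4
eef_pos: [445.1, -207.2, 123.7]
tcp_rot: [3.142, 0.001, 2.697]
ft_force: [-1.1, 0.3, -1.5]
opening: 0.236
```

```bash
python3 -m pendant '[[[0.1,0.03,0.038,-0.03,-0.05],[0.1,0.06,0.075,-0.03,-0.12],[0.1,0.09,0.114,-0.03,-0.2],[0.1,0.12,0.152,-0.03,-0.29],[0.1,0.152,0.19,-0.03,-0.29],[0.1,0.152,0.19,-0.03,-0.29],[0.1,0.152,0.19,-0.03,-0.29],[0.1,0.152,0.19,-0.03,-0.29]]]'
python3 -m pendant '[[[0.1,0,0,0,0],[0.1,0,0,0,0],[0.1,0,0,0,0],[0.1,0,0,0,0],[0.1,0,0,0,0],[0.1,0,0,0,0],[0.1,0,0,0,0],[0.1,0,0,0,0]]]'
python3 - <<'E'
from h import *; from cell import env
s=env.state(); print(s["t"],s["eef_pos"],s["tcp_rot"],s["joints"].round(3),s["qvel"].round(3),s["ft_force"],s["moment"])
c,k=snap(env,"wrist","3"); a,k=snap(env,"side","3"); b,k=snap(env,"scene","3")
d=[cv2.resize(i["image"][y:y+100,x:x+134],None,fx=3,fy=3,interpolation=cv2.INTER_CUBIC) for i,y,x in((a,150,260),(b,140,250))]
w=cv2.resize(c["image"],(400,300))
cv2.imwrite("pics/p3.png",np.vstack([np.hstack([d[0][:,:400],d[1][:,:400]]),np.hstack([w,w*0])]))
E
```

```text
t: 5.2
eef_pos: [389.9, 29.0, 153.0]
tcp_rot: [-3.142, -0.001, 2.986]
ft_force: [0.6, -1.0, -1.7]
opening: 0.236
t: 6.0
eef_pos: [389.7, 29.7, 153.7]
tcp_rot: [3.141, 0.0, 2.987]
ft_force: [-0.3, -0.8, -0.5]
opening: 0.236
6.0 [389.66029255  29.72660373 153.6525703 ] [3.14149218e+00 1.07389440e-04 2.98684301e+00] [-0.093  0.256  2.172  0.     0.714 -1.51 ] [ 0.002 -0.     0.001  0.     0.002 -0.   ] [-0.34754046 -0.82235325 -0.48115393] [0.00800175 0.0125108  0.01702087]
```

View pics/p3.png

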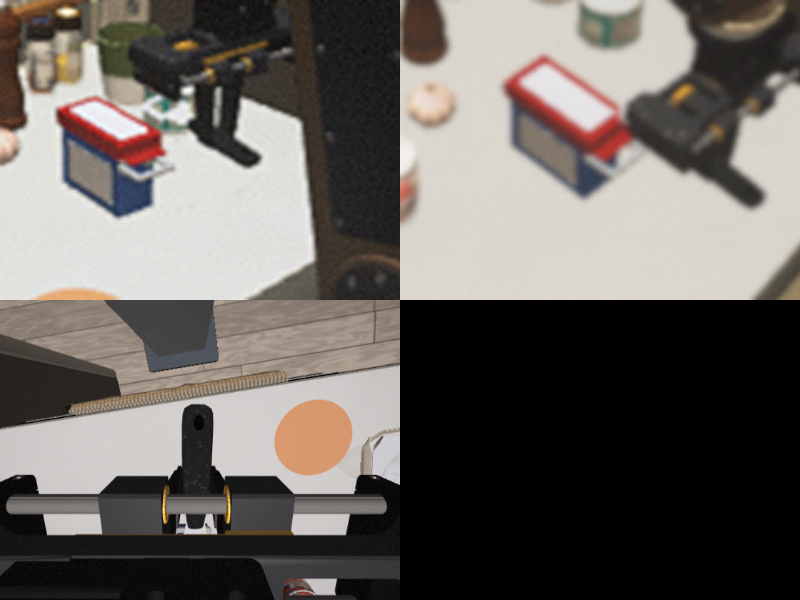

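Side view: the arm holds the opener level, handle from (205,130) to (258,160), and the bar frame is visible at (150,170). I'll use depth to get the opener's pitch and head position, and to refine the tin pose.

```bash
python3 - <<'E'
from h import *
for n in ("side","scene"):
    for tag in ("1","3"):
        c,_=load(n,tag); P=cloud(c); x,y,z=np.moveaxis(P,2,0); im=c["image"].astype(int)
        top=(x>490)&(x<670)&(abs(y)<70)&(z>95)&(z<108)
        p=P[top]; r=cv2.minAreaRect(p[:,:2].astype(np.float32)); print(n,tag,"lid",r,"z",np.median(p[:,2]),len(p))
        red=(im[...,2]>110)&(im[...,1]<70)&(x>490)&(x<670)&(abs(y)<70)
        bar=(z>60)&(z<78)&(x>470)&(x<505)&(abs(y)<50)&~red&(im.min(2)>90)
        if bar.sum(): q=P[bar]; print("  bar n",bar.sum(),q.min(0).round(),q.max(0).round(),q.mean(0).round(1))
    R=Ro.from_euler("xyz",[0,0,-0.155]).as_matrix()
    g=np.array([389.7,29.7,0]); L=(P-g)@R   # coords along tool heading
    m=(L[...,0]>-80)&(L[...,0]<130)&(abs(L[...,1])<28)&(z>125)&(z<185)
    v,u=np.nonzero(m); q=L[m]
    for a in range(-80,130,10):
        s=(q[:,0]>=a)&(q[:,0]<a+10)
        if s.sum()>1: print("  op",a,s.sum(),"y",q[s,1].min().round(),q[s,1].max().round(),"z",np.percentile(q[s,2],[10,50,90]).round(1), "col",im[v[s],u[s]].mean(0).round())
E
```

```text
side 1 lid ((582.5947875976562, -2.5768051147460938), (60.66719055175781, 132.18479919433594), 82.26905822753906) z 101.60746187702966 319
  bar n 38 [489. -19.  64.] [505.  34.  76.] [496.7   5.7  70.6]
side 3 lid ((584.5753173828125, -3.7516746520996094), (61.55092239379883, 132.09872436523438), 82.18887329101562) z 101.37897057977585 324
  bar n 38 [490. -19.  65.] [503.  34.  76.] [495.6   7.7  71.4]
  op -70 11 y -5.0 14.0 z [157.1 159.6 162.3] col [44. 46. 47.]
  op -60 22 y -11.0 15.0 z [153.2 161.  163. ] col [63. 64. 64.]
  op -50 17 y -4.0 14.0 z [155.3 161.9 165.2] col [67. 68. 68.]
  op -40 19 y -4.0 16.0 z [157.  162.2 164.1] col [53. 54. 55.]
  op -30 17 y -5.0 15.0 z [157.2 163.3 165.8] col [52. 53. 54.]
  op -20 41 y -16.0 20.0 z [158.5 165.8 180. ] col [45. 45. 47.]
  op -10 45 y -17.0 23.0 z [159.7 169.7 182.4] col [41. 42. 43.]
  op 0 34 y -14.0 21.0 z [163.5 171.8 182.5] col [61. 64. 64.]
  op 10 4 y -11.0 16.0 z [156.1 162.6 170.6] col [124. 128. 128.]
  op 20 4 y 9.0 12.0 z [157.8 161.9 165.3] col [64. 66. 68.]
  op 30 10 y 1.0 8.0 z [156.2 161.8 164.8] col [96.
[... 959 characters left out ...]
 -7.0 12.0 z [156.4 160.7 162.1] col [88. 93. 95.]
  op -60 30 y -11.0 16.0 z [157.1 161.5 165. ] col [70. 74. 76.]
  op -50 31 y -10.0 16.0 z [158.  163.5 165.3] col [68. 71. 74.]
  op -40 30 y -7.0 15.0 z [157.3 163.4 167.1] col [68. 71. 73.]
  op -30 27 y -10.0 14.0 z [158.2 164.4 166.6] col [69. 73. 75.]
  op -20 45 y -19.0 21.0 z [159.4 165.3 179.4] col [62. 65. 67.]
  op -10 49 y -17.0 22.0 z [159.  168.4 180.6] col [54. 57. 59.]
  op 0 21 y -13.0 22.0 z [157.6 166.7 175.5] col [53. 56. 59.]
  op 90 4 y 17.0 19.0 z [156.6 159.1 161. ] col [113. 116. 154.]
  op 100 8 y -5.0 14.0 z [159.4 160.9 164.4] col [170. 174. 196.]
  op 110 3 y -14.0 11.0 z [158.2 159.7 160.4] col [166. 170. 193.]
```

```bash
python3 -m pendant '[[[0.1,0.0013,-0.0066,0,-0.017],[0.1,0.0013,-0.0066,0.02,-0.017],[0.1,0.0013,-0.0066,0.045,-0.017],[0.1,0.0013,-0.0066,0.06,-0.017],[0.1,0.0013,-0.0066,0.07,-0.017],[0.1,0.0013,-0.0066,0.074,-0.017],[0.1,0.0013,-0.0066,0.074,-0.017],[0.1,0.0013,-0.0066,0.074,-0.017]]]'
python3 - <<'E'
from h import *; from cell import env
s=env.state(); print(s["t"],s["eef_pos"],s["tcp_rot"],s["joints"].round(3),s["ft_force"].round(2),s["moment"].round(3))
for n in ("side","scene"):
    c,_=snap(env,n,"4"); P=cloud(c); x,y,z=np.moveaxis(P,2,0)
    R=Ro.from_euler("xyz",[0,0,-0.138]).as_matrix(); L=(P-[583.5,-3.8,0])@R
    print(n)
    for a in range(-270,-66,8):
        m=(L[...,0]>=a)&(L[...,0]<a+8)&(abs(L[...,1])<30)&(z>60)&(z<110); q=L[m]
        if m.sum()>1: print("  ",a,m.sum(),"y",np.percentile(q[:,1],[5,95]).round(),"z",np.percentile(q[:,2],[10,50,90]).round(1),"col",c["image"][m].mean(0).round())
a=np.load("side4.npz")["image"][170:235,270:365]; b=np.load("scene4.npz")["image"][150:215,270:365]
cv2.imwrite("pics/p4.png",cv2.resize(np.vstack([a,b]),None,fx=4.4,fy=4.4,interpolation=cv2.INTER_CUBIC))
E
```

```text
t: 6.95
eef_pos: [387.6, 23.4, 80.0]
tcp_rot: [3.141, 0.001, 3.004]
ft_force: [-0.5, -0.2, -0.5]
opening: 0.23
6.95 [387.56168815  23.38487617  79.97449337] [3.14149958e+00 5.50634125e-04 3.00387172e+00] [-0.11   0.404  2.257  0.     0.48  -1.544] [-0.54 -0.24 -0.51] [ 0.017  0.028 -0.027]
side
   -262 16 y [-2. 14.] z [81.7 85.6 89.5] col [45. 45. 46.]
   -254 15 y [-9. 14.] z [82.  87.2 90.6] col [63. 64. 65.]
   -246 17 y [-3. 14.] z [82.9 87.3 91.8] col [54. 55. 56.]
   -238 13 y [-3. 13.] z [85.  89.9 92.6] col [60. 61. 61.]
   -230 16 y [-4. 14.] z [83.6 87.7 92.4] col [60. 61. 62.]
   -222 13 y [-3. 14.] z [86.  90.7 92.7] col [47. 47. 48.]
   -214 40 y [-18.  20.] z [ 86.   95.2 107.5] col [42. 42. 43.]
   -206 28 y [-13.  21.] z [ 88.   94.4 106.7] col [43. 43. 44.]
   -198 26 y [-13.  22.] z [ 85.   96.2 107.5] col [56. 58. 58.]
   -190 11 y [-13.  17.] z [ 83.5  90.5 104.5] col [ 98.  99. 100.]
   -174 6 y [ 5. 10.] z [83.8 88.1 90.7] col [62. 64. 66.]
   -166 5 y [ 1. 10.] z [87.7 90.6 92.5] col [128. 130. 127.]
   -158 4 y [-3. 11.] z [87.9 89.1 90. ] col [187. 189. 187.
[... 946 characters left out ...]
  -230 24 y [-6. 13.] z [83.9 89.9 94.7] col [67. 71. 73.]
   -222 18 y [-3. 15.] z [86.7 91.6 94.9] col [64. 68. 70.]
   -214 40 y [-16.  19.] z [ 86.3  93.1 106.1] col [59. 63. 65.]
   -206 32 y [-14.  21.] z [ 87.3  95.1 104.8] col [53. 57. 59.]
   -198 12 y [-11.  20.] z [ 83.8  94.  103.7] col [54. 57. 60.]
   -110 2 y [-19.  18.] z [88.3 89.1 89.9] col [166. 170. 173.]
   -102 9 y [-18.  17.] z [84.1 89.6 91.7] col [198. 200. 203.]
   -94 32 y [-10.  24.] z [72.1 84.2 90.4] col [185. 188. 191.]
   -86 18 y [-21.  27.] z [70.3 75.9 87.4] col [132. 133. 162.]
   -78 39 y [-24.  24.] z [74.  83.9 87. ] col [ 78.  82. 177.]
   -70 74 y [-23.  25.] z [ 80.4  86.6 101.4] col [ 60.  64. 152.]
```

View pics/p4.png

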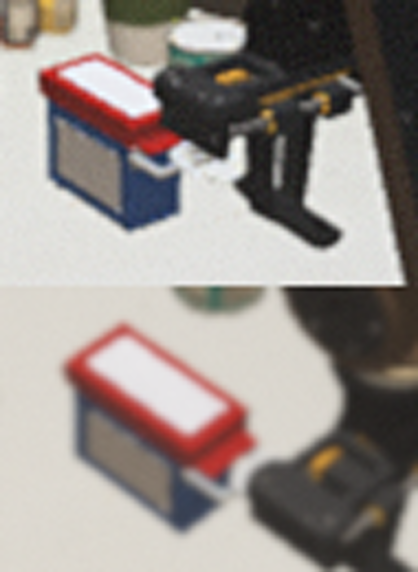

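The head floats just above and in front of the bar, with its tip over the bar and clear of the tab. I'll lower it and feel for the bar.

```bash
cat > st.py <<'E'
from cell import env
s=env.state(); print(round(s["t"],2),s["eef_pos"].round(1),s["ft_force"].round(2),s["moment"].round(3))
E
python3 -m pendant '[[[0.1,0,0,0.004,0],[0.1,0,0,0.008,0],[0.1,0,0,0.01,0],[0.1,0,0,0.01,0],[0.1,0,0,0.01,0],[0.1,0,0,0.01,0],[0.1,0,0,0.01,0],[0.1,0,0,0.01,0]]]' >/dev/null; python3 st.py
python3 -m pendant '[[[0.1,0,0,0.0015,0],[0.1,0,0,0.0015,0],[0.1,0,0,0.0015,0],[0.1,0,0,0.0015,0],[0.1,0,0,0.0015,0],[0.1,0,0,0.0015,0],[0.1,0,0,0.0015,0],[0.1,0,0,0.0015,0]]]'>/dev/null; python3 st.py
```

```text
7.85 [387.4  23.4  69.7] [ 0.51 -1.29 -0.04] [ 0.001 -0.044 -0.006]
8.65 [387.3  23.4  68.1] [ 0.13  0.07 -0.65] [ 0.029 -0.043 -0.017]
```

```bash
python3 -m pendant '[[[0.1,0,0,0.0015,0],[0.1,0,0,0.0015,0],[0.1,0,0,0.0015,0],[0.1,0,0,0.0015,0],[0.1,0,0,0.0015,0],[0.1,0,0,0.0015,0],[0.1,0,0,0.0015,0],[0.1,0,0,0.0015,0]]]'>/dev/null; python3 st.py
```

```text
9.45 [387.4  23.4  66.6] [-0.82  0.13 -1.06] [ 0.022 -0.1   -0.028]
```

```bash
python3 -m pendant '[[[0.1,0,0,0.0015,0],[0.1,0,0,0.0015,0],[0.1,0,0,0.0015,0],[0.1,0,0,0.0015,0],[0.1,0,0,0.0015,0],[0.1,0,0,0.0015,0],[0.1,0,0,0.0015,0],[0.1,0,0,0.0015,0]]]'>/dev/null; python3 st.py
python3 - <<'E'
from h import *; from cell import env
for n in ("side","scene"):
    c,_=snap(env,n,"5"); P=cloud(c); x,y,z=np.moveaxis(P,2,0)
    print(env.state()["moment"].round(3))
    R=Ro.from_euler("xyz",[0,0,-0.138]).as_matrix(); L=(P-[583.5,-3.8,0])@R
    m=(L[...,0]>=-150)&(L[...,0]<-84)&(abs(L[...,1])<19)&(z>66)&(z<110)&(c["image"].min(2)>120); q=L[m]; 
    print(n,len(q)); 
    if len(q)>8:
        print(np.polyfit(q[:,0]+100,q[:,2],1).round(3), np.percentile(q[:,0],[0,50,95,100]).round())
E
```

```text
10.25 [387.4  23.4  65.1] [-0.5  -0.77  0.14] [ 0.049 -0.165 -0.024]
[-0.056 -0.17   0.074]
side 59
[-3.3000e-02  7.2296e+01] [-149. -126.  -88.  -86.]
[-0.014 -0.154  0.022]
scene 41
[-0.149 76.761] [-103.  -93.  -87.  -86.]
```

Contact with the bar shows clearly in the moment (about −0.17 N·m). I'll raise 2.5 mm and slide in.

```bash
python3 -m pendant '[[[0.1,0,0,-0.0025,0],[0.1,0,0,-0.0025,0],[0.1,-0.002,0,-0.0025,0],[0.1,-0.004,0,-0.0025,0],[0.1,-0.006,0,-0.0025,0],[0.1,-0.008,0,-0.0025,0],[0.1,-0.01,0,-0.0025,0],[0.1,-0.01,0,-0.0025,0]]]'>/dev/null; python3 st.py; python3 st.py
```

```text
11.15 [397.6  21.9  67.6] [-0.02 -0.14 -0.53] [-0.007 -0.135 -0.004]
11.15 [397.6  21.9  67.6] [-0.02 -0.14 -0.53] [-0.007 -0.135 -0.004]
```

```bash
python3 -m pendant '[[[0.1,-0.002,0,0,0],[0.1,-0.004,0,0,0],[0.1,-0.006,0,0,0],[0.1,-0.008,0,0,0],[0.1,-0.01,0,0,0],[0.1,-0.012,0,0,0],[0.1,-0.013,0,0,0],[0.1,-0.013,0,0,0]]]'>/dev/null; python3 st.py
python3 - <<'E'
from h import *; from cell import env
for n in ("side","scene"):
    c,_=snap(env,n,"6"); P=cloud(c); z=P[...,2]; print(env.state()["moment"].round(3))
    R=Ro.from_euler("xyz",[0,0,-0.138]).as_matrix(); L=(P-[583.5,-3.8,0])@R
    for a in range(-150,-60,6):
        m=(L[...,0]>=a)&(L[...,0]<a+6)&(abs(L[...,1])<22)&(z>60)&(z<110); q=L[m]
        if m.sum()>1: print("  ",n,a,m.sum(),"z",np.percentile(q[:,2],[10,50,90]).round(1),"col",c["image"][m].mean(0).round())
a=np.load("side6.npz")["image"][170:235,270:365]; b=np.load("scene6.npz")["image"][150:215,270:365]
cv2.imwrite("pics/p6.png",cv2.resize(np.vstack([a,b]),None,fx=4.4,fy=4.4,interpolation=cv2.INTER_CUBIC))
E
```

```text
11.95 [410.4  20.2  67.6] [-0.04  0.17  1.3 ] [ 0.132 -0.156  0.029]
[ 0.096 -0.118  0.01 ]
   side -150 3 z [73.1 75.7 79.2] col [48. 49. 52.]
   side -144 5 z [74.3 76.6 81.8] col [83. 85. 84.]
   side -138 3 z [73.8 75.8 80.1] col [159. 158. 157.]
   side -132 4 z [71.2 74.6 76. ] col [206. 213. 213.]
   side -126 8 z [72.8 76.4 78.8] col [224. 225. 223.]
   side -120 8 z [72.8 75.5 78.7] col [230. 229. 228.]
   side -114 9 z [75.  76.2 77.7] col [221. 221. 219.]
   side -108 10 z [73.5 76.1 78.4] col [218. 218. 216.]
   side -102 5 z [74.7 75.2 76.9] col [222. 219. 215.]
   side -96 8 z [69.9 74.2 77.3] col [200. 198. 194.]
   side -90 6 z [71.5 73.3 74.8] col [190. 179. 172.]
   side -84 3 z [73.  73.6 77.8] col [219. 211. 208.]
   side -78 10 z [73.6 81.  85. ] col [ 93.  91. 173.]
   side -72 9 z [71.7 83.6 86. ] col [ 79.  78. 167.]
   side -66 4 z [76.9 86.4 92.4] col [ 73.  74. 128.]
[ 0.087 -0.156  0.031]
   scene -84 2 z [78.3 78.3 78.3] col [126. 128. 152.]
   scene -78 28 z [75.2 85.5 88. ] col [ 67.  71. 170.]
   scene -72 18 z [80.9 86.  88.2] col [ 53.  57. 174.]
   scene -66 55 z [ 83.1  90.2 100.4] col [ 47.  51. 146.]
```

View pics/p6.png

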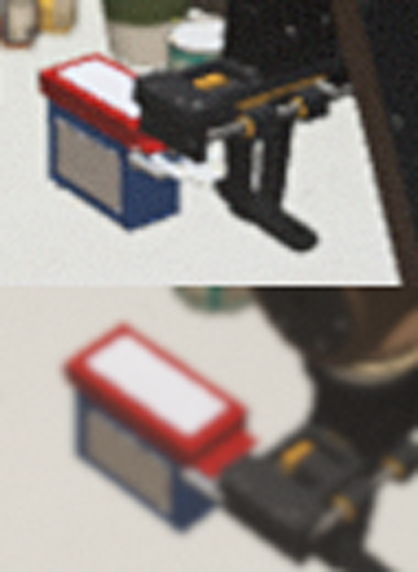

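The head is in under the tab with its tip at about tin x −63, and nothing is above the tab. Now I'll lever along an arc about the bar.

```bash
python3 -m pendant '[[[0.1,0,0,0.004,0],[0.1,0,0,0.008,0],[0.1,-0.0005,0,0.012,0],[0.1,-0.001,0,0.015,0],[0.1,-0.0015,0,0.018,0],[0.1,-0.002,0,0.021,0],[0.1,-0.0025,0,0.024,0],[0.1,-0.0025,0,0.024,0]]]'>/dev/null; python3 st.py
python3 -m pendant '[[[0.1,-0.0004,0,0.0015,0],[0.1,-0.0008,0,0.003,0],[0.1,-0.0012,0,0.0045,0],[0.1,-0.0016,0,0.006,0],[0.1,-0.002,0,0.007,0],[0.1,-0.0024,0,0.008,0],[0.1,-0.0024,0,0.008,0],[0.1,-0.0024,0,0.008,0]]]'>/dev/null; python3 st.py
python3 - <<'E'
from h import *; from cell import env
for n in ("side","scene"):
    c,_=snap(env,n,"7"); P=cloud(c); z=P[...,2]; im=c["image"].astype(int)
    R=Ro.from_euler("xyz",[0,0,-0.138]).as_matrix(); L=(P-[583.5,-3.8,0])@R
    red=(im[...,2]>100)&(im[...,1]<90)
    for a in range(-82,66,12):
        m=(L[...,0]>=a)&(L[...,0]<a+12)&(abs(L[...,1])<32)&(z>78)&(z<125)&(red|(L[...,0]>-60)); q=L[m]
        if m.sum()>1: print("  ",n,a,m.sum(),"z",np.percentile(q[:,2],[10,50,90]).round(1))
E
```

```text
12.85 [412.5  19.9  43.3] [-0.17 -0.58  1.55] [-0.062 -0.214 -0.036]
13.65 [415.   19.5  35.6] [-0.14  0.12  1.89] [-0.094 -0.146 -0.052]
   side -70 4 z [ 90.6 104.3 106.3]
   side -58 26 z [ 86.3 103.5 105.1]
   side -46 40 z [ 94.3 104.2 106.4]
   side -34 42 z [ 88.6 102.6 105.9]
   side -22 32 z [ 93.5 103.2 105.1]
   side -10 39 z [ 87.3 102.9 104.8]
   side 2 32 z [ 88.5 102.  104.6]
   side 14 37 z [ 88.8 101.4 105. ]
   side 26 30 z [ 88.7 101.6 103.9]
   side 38 32 z [ 93.  101.7 103.6]
   side 50 24 z [ 83.8 100.9 103.1]
   side 62 3 z [86.5 90.1 92.1]
   scene -82 38 z [85.5 88.9 92. ]
   scene -70 101 z [ 87.   96.7 105.8]
   scene -58 73 z [ 94.9 104.9 107.2]
   scene -46 62 z [ 93.5 105.2 107.9]
   scene -34 69 z [ 94.6 103.8 107.4]
   scene -22 63 z [ 95.9 103.1 106.8]
   scene -10 63 z [ 93.7 103.9 106.8]
   scene 2 67 z [ 91.3 102.8 105.8]
   scene 14 65 z [ 93.8 102.8 106.2]
   scene 26 58 z [ 91.5 102.  105.1]
   scene 38 60 z [ 91.7 102.1 105. ]
   scene 50 49 z [ 93.3 101.1 103.1]
   scene 62 5 z [89.6 97.3 99.4]
```

The front of the lid has risen about 3–4 mm, so I'll keep going.

```bash
cat > lid.py <<'E'
import sys; from h import *; from cell import env
tag=sys.argv[1]
for n in ("side","scene"):
    c,_=snap(env,n,tag); P=cloud(c); z=P[...,2]
    R=Ro.from_euler("xyz",[0,0,-0.138]).as_matrix(); L=(P-[583.5,-3.8,0])@R
    m=(abs(L[...,0])<52)&(abs(L[...,1])<24)&(z>97)&(z<130); q=L[m]
    f=np.polyfit(q[:,0],q[:,2],1); print(n,"lid slope",f[0].round(4),"front",np.polyval(f,-62).round(1),"tab",np.polyval(f,-80).round(1),"rear",np.polyval(f,60).round(1),len(q))
E
python3 -m pendant '[[[0.1,-0.0005,0,0.0015,0],[0.1,-0.001,0,0.003,0],[0.1,-0.0015,0,0.0045,0],[0.1,-0.002,0,0.006,0],[0.1,-0.0025,0,0.0075,0],[0.1,-0.003,0,0.009,0],[0.1,-0.003,0,0.01,0],[0.1,-0.003,0,0.01,0]]]'>/dev/null; python3 st.py; python3 lid.py 8
```

```text
14.55 [418.1  19.2  26. ] [-0.44 -0.07 14.7 ] [-0.183  0.109 -0.041]
side lid slope -0.0327 front 106.3 tab 106.9 rear 102.3 174
scene lid slope -0.0336 front 106.9 tab 107.5 rear 102.8 364
```

The lid front is up about 5 mm, but the load of 14.7 N and the moment change show the handle end is touching the worktop. The tip has crept back to about −67. I'll ease off, push in about 7 mm deeper and lever again.

```bash
python3 -m pendant '[[[0.1,0,0,-0.005,0],[0.1,0,0,-0.01,0],[0.1,0,0,-0.014,0],[0.1,0,0,-0.014,0],[0.1,-0.001,0,-0.014,0],[0.1,-0.002,0,-0.014,0],[0.1,-0.003,0,-0.014,0],[0.1,-0.003,0,-0.014,0]]]'>/dev/null; python3 st.py
python3 lid.py 9
```

```text
15.45 [420.7  18.8  39.4] [-3.68 -0.17 -2.03] [0.085 0.716 0.013]
side lid slope -0.0478 front 107.8 tab 108.7 rear 102.0 154
scene lid slope -0.0441 front 107.9 tab 108.7 rear 102.6 357
```

```bash
python3 -m pendant '[[[0.1,0,0,0.002,0],[0.1,-0.0005,0,0.004,0],[0.1,-0.001,0,0.006,0],[0.1,-0.0015,0,0.008,0],[0.1,-0.002,0,0.01,0],[0.1,-0.0025,0,0.0115,0],[0.1,-0.003,0,0.0125,0],[0.1,-0.003,0,0.0125,0]]]'>/dev/null; python3 st.py
python3 lid.py 10
```

```text
16.35 [423.8  18.4  27.2] [-1.16 -0.25  8.77] [ 0.002  0.244 -0.042]
side lid slope -0.0769 front 111.1 tab 112.5 rear 101.7 163
scene lid slope -0.0666 front 110.6 tab 111.8 rear 102.5 353
```

The slope now means the tab is up about 10 mm, so it has snapped. I'll unload, draw the opener straight back and check.

```bash
python3 -m pendant '[[[0.1,0,0,-0.002,0],[0.1,0.002,0,-0.003,0],[0.1,0.006,0,-0.003,0],[0.1,0.012,0,-0.003,0],[0.1,0.018,0,-0.003,0],[0.1,0.025,0,-0.003,0],[0.1,0.031,0,-0.003,0],[0.1,0.031,0,-0.003,0]]]'>/dev/null; python3 st.py
python3 lid.py 11; python3 - <<'E'
from h import *
a=np.load("side11.npz")["image"][165:245,270:370]; b=np.load("scene11.npz")["image"][150:215,270:370]
cv2.imwrite("pics/p11.png",cv2.resize(np.vstack([a,b]),None,fx=4.1,fy=4.1,interpolation=cv2.INTER_CUBIC))
E
```

```text
17.25 [392.2  22.7  30.1] [ 0.75  0.28 -0.67] [0.094 0.014 0.023]
side lid slope -0.0701 front 110.5 tab 111.7 rear 101.9 154
scene lid slope -0.0745 front 111.2 tab 112.5 rear 102.1 347
```

View pics/p11.png

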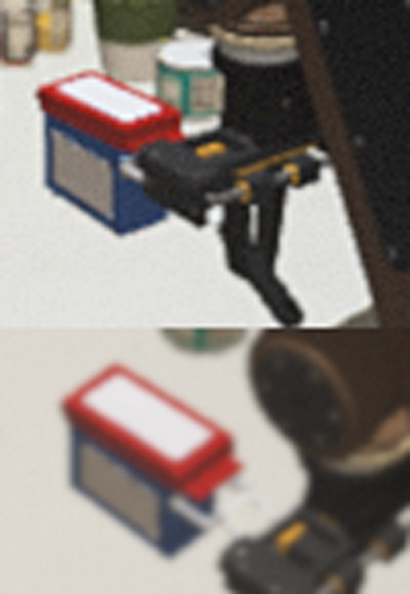

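The picture shows the lid front staying up on its own after the opener came away. I'll lift the opener, move it to the free spot on the right and press it flat.

```bash
python3 -m pendant '[[[0.1,0.004,0,-0.02,0],[0.1,0.004,0,-0.045,0],[0.1,0.004,0,-0.075,0],[0.1,0,-0.04,-0.075,0],[0.1,-0.01,-0.09,-0.075,0],[0.1,-0.03,-0.13,-0.075,0],[0.1,-0.06,-0.165,-0.075,0],[0.1,-0.094,-0.18,-0.075,0]]]'
python3 -m pendant '[[[0.1,0,0,0.02,0],[0.1,0,0,0.045,0],[0.1,0,0,0.065,0],[0.1,0,0,0.072,0],[0.1,0,0,0.078,0],[0.1,0,0,0.083,0],[0.1,0,0,0.088,0],[0.1,0,0,0.092,0]]]'; python3 st.py
```

```text
t: 18.15
eef_pos: [462.1, -171.8, 105.3]
tcp_rot: [-3.141, 0.001, 3.001]
ft_force: [0.2, 0.4, -0.3]
opening: 0.229
t: 18.95
eef_pos: [462.1, -168.8, 13.4]
tcp_rot: [-3.141, 0.001, 3.004]
ft_force: [1.3, -0.5, 2.3]
opening: 0.229
18.95 [ 462.1 -168.8   13.4] [ 1.29 -0.45  2.25] [ 0.031 -0.081  0.02 ]
```

```bash
python3 -m pendant '[[[0.1,0,0,0.003,0],[0.1,0,0,0.005,0],[0.1,0,0,0.007,0],[0.1,0,0,0.008,0],[0.1,0,0,0.009,0],[0.1,0,0,0.009,0],[0.1,0,0,0.009,0],[0.1,0,0,0.009,0]]]'; python3 st.py
python3 - <<'E'
from h import *; from cell import env
c,_=snap(env,"side","12"); P=cloud(c); z=P[...,2]; R=Ro.from_euler("xyz",[0,0,-0.138]).as_matrix(); L=(P-[462,-169,0])@R
for a in range(-90,125,12):
    m=(L[...,0]>=a)&(L[...,0]<a+12)&(abs(L[...,1])<25)&(z>3)&(z<60); q=L[m]
    if m.sum()>1: print(a,m.sum(),"z",np.percentile(q[:,2],[10,50,90]).round(1),"y",q[:,1].min().round(),q[:,1].max().round())
E
```

```text
t: 19.75
eef_pos: [461.6, -168.6, 4.2]
tcp_rot: [3.142, 0.0, 3.004]
ft_force: [1.9, -0.5, 3.0]
opening: 0.229
19.75 [ 461.6 -168.6    4.2] [ 1.85 -0.49  2.97] [-0.041 -0.151  0.053]
-6 2 z [10.8 15.6 20.4] y 17.0 23.0
6 11 z [ 6.  19.2 35.3] y 13.0 24.0
18 7 z [ 3.5 12.8 18.4] y 5.0 19.0
30 6 z [ 7.2 16.1 18.3] y 1.0 9.0
42 10 z [ 3.5 14.2 18.6] y 1.0 14.0
54 12 z [ 5.6 15.  18.4] y -11.0 24.0
66 11 z [14.  15.2 17.6] y -8.0 25.0
78 4 z [14.  18.5 19.3] y -2.0 21.0
90 6 z [ 4.3 17.4 18.6] y -7.0 19.0
102 11 z [ 3.3 17.5 18.9] y -17.0 21.0
114 2 z [ 4.9  9.1 13.3] y -7.0 2.0
```

```bash
python3 -m pendant '[[[0.3,0,0,0,0],[0.4,0,0,0,0],[0.5,0,0,0,0],[0.5,0,0,0,0],[0.5,0,0,0,0],[0.5,0,0,-0.03,0],[0.7,0,0,-0.07,0],[1,0,0,-0.12,0]]]'
python3 -m pendant '[[[1,0.02,0.04,-0.04,0],[1,0.02,0.08,-0.06,0],[1,0.02,0.12,-0.06,0],[1,0.02,0.17,-0.06,0],[1,0.02,0.17,-0.06,0],[1,0.02,0.17,-0.06,0],[1,0.02,0.17,-0.06,0],[1,0.02,0.17,-0.06,0]]]'
python3 lid.py 13; python3 - <<'E'
from h import *; from cell import env
c,_=load("side","13"); P=cloud(c); z=P[...,2]; im=c["image"]; x,y=P[...,0],P[...,1]
R=Ro.from_euler("xyz",[0,0,-0.138]).as_matrix(); L=(P-[462,-169,0])@R
for a in range(-90,125,12):
    m=(L[...,0]>=a)&(L[...,0]<a+12)&(abs(L[...,1])<25)&(z>3)&(z<60); q=L[m]
    if m.sum()>1: print(a,m.sum(),"z",np.percentile(q[:,2],[10,50,90]).round(1),"y",q[:,1].min().round(),q[:,1].max().round())
# lid top & coaster from scene/side
for n in ("side","scene"):
    c,_=load(n,"13"); P=cloud(c); x,y,z=np.moveaxis(P,2,0)
    q=P[(x>490)&(x<670)&(abs(y)<70)&(z>97)&(z<125)]; print(n,"lid",cv2.minAreaRect(q[:,:2].astype(np.float32)))
    hsv=cv2.cvtColor(c["image"],cv2.COLOR_BGR2HSV).astype(int)
    m=((hsv[...,0]>6)&(hsv[...,0]<18)&(hsv[...,1]>90)&(hsv[...,2]>150)&(z>-10)&(z<25)&(x<600)&(x>300)&(y>120)&(y<400)).astype(np.uint8)
    k,l,st,ce=cv2.connectedComponentsWithStats(m); i=1+np.argmax(st[1:,4]); ct=np.argwhere(l==i)[:,::-1]
    W=onplane(c,ct,7)[:,:2].astype(np.float32); print("coaster",cv2.fitEllipse(cv2.convexHull(W)),cv2.minEnclosingCircle(W),st[i])
c,k=snap(env,"wrist","13"); print(k)
a=c["image"][:300]; b=np.load("side13.npz")["image"][165:275,250:410]
cv2.imwrite("pics/p13.png",np.vstack([cv2.resize(a,(480,257)),cv2.resize(b,(480,330),interpolation=cv2.INTER_CUBIC)]))
E
```

```text
t: 20.6
eef_pos: [460.8, -168.3, 124.5]
tcp_rot: [3.14, -0.003, 3.004]
ft_force: [0.6, 0.2, -0.2]
opening: 0.61
t: 21.4
eef_pos: [465.0, 1.4, 184.0]
tcp_rot: [3.142, -0.0, 3.002]
ft_force: [-0.5, 0.7, -0.7]
opening: 1.001
side lid slope -0.0708 front 110.7 tab 112.0 rear 102.1 150
scene lid slope -0.0664 front 110.8 tab 112.0 rear 102.7 350
-66 2 z [5.8 6.1 6.4] y 20.0 24.0
-54 7 z [ 4.1  7.  13.7] y 10.0 19.0
-42 13 z [ 7.7 11.6 14.6] y -2.0 18.0
-30 18 z [ 8.6 12.9 15.2] y -4.0 17.0
-18 16 z [ 9.4 14.3 17.5] y -4.0 20.0
-6 14 z [ 6.4 13.2 15.8] y -6.0 19.0
6 17 z [ 5.2 13.1 17.6] y 1.0 15.0
18 11 z [ 6.1 14.2 16. ] y -3.0 19.0
30 7 z [ 9.5 12.4 14.6] y 4.0 14.0
42 9 z [ 5.3  9.7 12.9] y -2.0 14.0
54 15 z [ 7.6 10.5 11.8] y -8.0 18.0
66 20 z [ 7.8  9.7 12.3] y -25.0 24.0
78 8 z [ 7.9 11.7 14. ] y -18.0 22.0
90 11 z [ 4.1 11.3 16.7] y -15.0 21.0
102 10 z [ 9.8 11.6 14. ] y -8.0 14.0
side lid ((574.732177734375, -2.5311622619628906), (62.01994705200195, 144.03062438964844), 82.88993835449219)
coaster ((409.1906433105469, 209.11172485351562), (112.25419616699219, 113.53764343261719), 15.287233352661133) ((408.8839416503906, 209.17825317382812), 57.363624572753906) [266 247  38  21 618]
scene lid ((572.8645629882812, -3.5579833984375), (64.07279205322266, 143.6026153564453), 80.58009338378906)
coaster ((411.0999755859375, 207.07949829101562), (112.26081085205078, 113.00050354003906), 137.07606506347656) ((411.17694091796875, 206.87722778320312), 56.91189956665039) [ 288  247   40   33 1021]
{'eef': array([465.09068874,   1.41850994, 184.00781358]), 'rot': array([ 3.14153275e+00, -2.17964100e-04,  3.00179217e+00])}
```

View pics/p13.png

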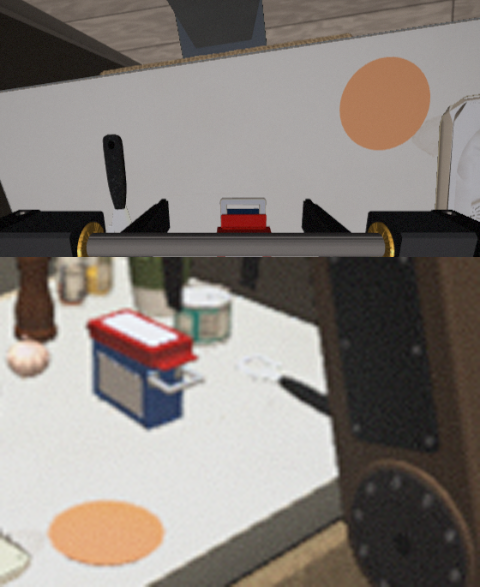

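The opener lies flat, with its head top about 11 mm up, and the lid is still popped up. The coaster centre is at about (410, 208). I'll go over the lid centre and grip its sides.

```bash
python3 -m pendant '[[[1,-0.04,0.004,0,0],[1,-0.08,0.008,0,0],[1,-0.118,0.011,0,0],[1,-0.118,0.011,0,0],[1,-0.118,0.011,0.03,0],[1,-0.118,0.011,0.06,0],[1,-0.118,0.011,0.07,0],[1,-0.118,0.011,0.07,0]]]'; python3 st.py
python3 - <<'E'
from h import *; from cell import env
R=Ro.from_euler("xyz",[0,0,-0.138]).as_matrix()
for n in ("side","scene"):
    c,_=snap(env,n,"14"); P=cloud(c); L=(P-[583.5,-3.8,0])@R; im=c["image"].astype(int)
    red=(im[...,2]>100)&(im[...,1]<90)&(L[...,2]>78)&(L[...,2]<120)&(abs(L[...,1])<45)&(abs(L[...,0])<90)
    q=L[red]; print(n,q.min(0).round(),q.max(0).round())
    f=(im.max(2)<80)&(abs(L[...,0])<30)&(abs(L[...,1])<75)&(L[...,2]>105)&(L[...,2]<150); q=L[f]; print(" fingers",np.percentile(q,[1,99],axis=0).round())
c,_=load("wrist","13"); k=dict(eef=c["eef"],rot=c["rot"]); hsv=cv2.cvtColor(c["image"],cv2.COLOR_BGR2HSV).astype(int)
m=((hsv[...,0]>6)&(hsv[...,0]<18)&(hsv[...,1]>90)&(hsv[...,2]>120)).astype(np.uint8); m[:,:380]=0;m[200:]=0
kk,l,st,ce=cv2.connectedComponentsWithStats(m); i=1+np.argmax(st[1:,4]); print(st[i]); W=onplane(c,np.argwhere(l==i)[:,::-1],7,**k)[:,:2].astype(np.float32); print("coaster wrist",cv2.fitEllipse(cv2.convexHull(W)))
E
```

```text
t: 22.35
eef_pos: [582.8, -3.1, 113.2]
tcp_rot: [3.142, -0.003, 3.003]
ft_force: [-0.6, -0.5, 0.3]
opening: 0.997
22.35 [582.8  -3.1 113.2] [-0.58 -0.53  0.26] [ 0.055 -0.012 -0.011]
side [-82. -29.  82.] [ 55.  33. 114.]
 fingers [[-15. -52. 113.]
 [ 16.  60. 150.]]
scene [-82. -29.  86.] [ 58.  32. 115.]
 fingers [[-13. -49. 116.]
 [  9.  59. 149.]]
[ 396   67  106  108 8864]
coaster wrist ((411.6551818847656, 205.91580200195312), (116.27635955810547, 116.70046997070312), 173.655517578125)
```

```bash
python3 -m pendant '[[[1,0,-0.0005,0.02,0],[1,0,-0.0005,0.033,0],[1,0,-0.0005,0.033,0],[0.8,0,-0.0005,0.033,0],[0.5,0,-0.0005,0.033,0],[0.5,0,-0.0005,0.033,0],[0.5,0,-0.0005,0.033,0],[0.5,0,-0.0005,0.033,0]]]'; python3 st.py
```

```text
t: 23.25
eef_pos: [583.5, -3.6, 81.4]
tcp_rot: [-3.141, 0.0, 3.004]
ft_force: [-2.8, -26.7, 1.4]
opening: 0.635
23.25 [583.5  -3.6  81.4] [ -2.79 -26.74   1.42] [-5.103  0.788  0.054]
```

A side load shows the lid sits about 1 mm to the −y side of the jaws. I'll shift the tool 1.2 mm that way.

```bash
python3 -m pendant '[[[0.5,0,-0.0006,0,0],[0.5,0,-0.0012,0,0],[0.5,0,-0.0012,0,0],[0.5,0,-0.0012,0,0],[0.5,0,-0.0012,0,0],[0.5,0,-0.0012,0,0],[0.5,0,-0.0012,0,0],[0.5,0,-0.0012,0,0]]]'; python3 st.py
```

```text
t: 24.05
eef_pos: [583.4, -4.5, 81.3]
tcp_rot: [3.142, 0.0, 3.004]
ft_force: [-0.7, -1.1, 4.3]
opening: 0.616
24.05 [583.4  -4.5  81.3] [-0.69 -1.14  4.27] [-0.334  0.074 -0.002]
```

```bash
python3 -m pendant '[[[0.5,0,0,-0.002,0],[0.5,0,0,-0.005,0],[0.5,0,0,-0.009,0],[0.5,0,0,-0.014,0],[0.5,0,0,-0.02,0],[0.5,0,0,-0.03,0],[0.5,0,0,-0.04,0],[0.5,0,0,-0.04,0]]]'; python3 st.py
python3 -m pendant '[[[0.5,0,0,-0.01,0],[0.5,0,0,-0.03,0],[0.5,0,0,-0.05,0],[0.5,0,0,-0.05,0],[0.5,0,0,-0.05,0],[0.5,0,0,-0.05,0],[0.5,0,0,-0.05,0],[0.5,0,0,-0.05,0]]]'; python3 st.py
python3 - <<'E'
from h import *; from cell import env
s=env.state(); e=s["eef_pos"]; R=Ro.from_euler("xyz",[0,0,s["tcp_rot"][2]-np.pi]).as_matrix()
for n in ("side","scene"):
    c,_=snap(env,n,"15"); P=cloud(c); L=(P-e)@R; im=c["image"].astype(int)
    red=(im[...,2]>100)&(im[...,1]<90)&(abs(L[...,2])<50)&(abs(L[...,1])<45)&(abs(L[...,0])<100)
    q=L[red]; print(n,len(q),q.min(0).round(1),q.max(0).round(1))
    w=(im.min(2)>150)&(abs(L[...,2]-23)<18)&(abs(L[...,1])<20)&(abs(L[...,0])<50); q=L[w]; print(" panel",len(q),np.polyfit(q[:,0],q[:,2],1).round(3))
a=np.load("side15.npz")["image"][120:260,230:390]; b=np.load("scene15.npz")["image"][120:230,240:400]
cv2.imwrite("pics/p15.png",cv2.resize(np.vstack([a,b]),None,fx=2.4,fy=2.4,interpolation=cv2.INTER_CUBIC))
E
```

```text
t: 24.85
eef_pos: [584.0, -4.5, 122.9]
tcp_rot: [3.141, 0.003, 3.004]
ft_force: [-0.5, 0.2, -1.3]
opening: 0.616
24.85 [584.   -4.5 122.9] [-0.49  0.24 -1.31] [-0.    -0.039 -0.014]
t: 25.65
eef_pos: [583.1, -4.5, 170.4]
tcp_rot: [3.141, -0.001, 3.004]
ft_force: [-0.3, 0.2, -0.1]
opening: 0.618
25.65 [583.1  -4.5 170.4] [-0.29  0.17 -0.08] [ 0.019  0.022 -0.047]
side 197 [-81.3 -30.1  -2. ] [62.1 39.3 41.5]
 panel 91 [-0.07  24.883]
scene 251 [-80.4 -32.8   5.9] [44.7 34.4 37.7]
 panel 174 [-0.067 25.547]
```

View pics/p15.png

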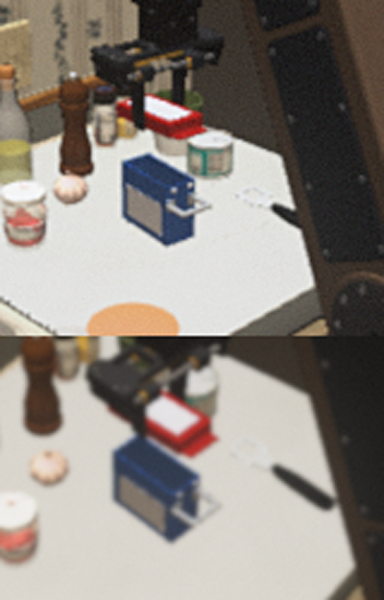

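The lid is held at its centre, still front-up by 0.07 rad. I'll carry it over to the coaster.

```bash
python3 -m pendant '[[[0.5,0.025,0.023,0,0],[0.5,0.057,0.053,0,0],[0.5,0.09,0.084,0,0],[0.5,0.123,0.115,0,0],[0.5,0.155,0.145,0,0],[0.5,0.18,0.168,0,0],[0.5,0.195,0.182,0,0],[0.5,0.199,0.186,0,0]]]'
python3 -m pendant '[[[0.5,0,0,0.02,0],[0.5,0,0,0.05,0],[0.5,0,0,0.08,0],[0.5,0,0,0.11,0],[0.5,0,0,0.13,0],[0.5,0,0,0.14,0],[0.5,0,0,0.14,0],[0.5,0,0,0.14,0]]]'; python3 st.py
python3 - <<'E'
from h import *; from cell import env
s=env.state(); e=s["eef_pos"]; R=Ro.from_euler("xyz",[0,0,s["tcp_rot"][2]-np.pi]).as_matrix()
for n in ("side","scene"):
    c,_=snap(env,n,"16"); P=cloud(c); L=(P-e)@R; im=c["image"].astype(int)
    red=(im[...,2]>100)&(im[...,1]<90)&(abs(L[...,2])<50)&(abs(L[...,1])<45)&(abs(L[...,0])<100)
    q=L[red]; print(n,len(q),q.min(0).round(1),q.max(0).round(1))
    w=(im.min(2)>150)&(abs(L[...,2]-23)<18)&(abs(L[...,1])<20)&(abs(L[...,0])<50); q=L[w]; print(" panel",len(q),np.polyfit(q[:,0],q[:,2],1).round(3))
E
```

```text
t: 26.55
eef_pos: [410.5, 208.3, 171.3]
tcp_rot: [3.141, -0.0, 3.006]
ft_force: [0.2, -0.0, -1.7]
opening: 0.617
t: 27.35
eef_pos: [412.3, 207.0, 31.6]
tcp_rot: [3.141, 0.001, 3.004]
ft_force: [-0.1, -0.3, -1.3]
opening: 0.619
27.35 [412.3 207.   31.6] [-0.14 -0.26 -1.28] [0.042 0.001 0.06 ]
side 300 [-82.9 -30.8 -22.5] [56.2 40.5 49.8]
 panel 175 [-0.075 24.72 ]
scene 292 [-79.8 -30.4 -21.7] [61.9 36.8 34.4]
 panel 203 [-0.072 25.496]
```

```bash
python3 -m pendant '[[[0.5,0.001,0,0.006,0],[0.5,0.001,0,0.012,0],[0.5,0.001,0,0.017,0],[0.5,0.001,0,0.020,0],[0.5,0.001,0,0.022,0],[0.5,0.001,0,0.0235,0],[0.5,0.001,0,0.0235,0],[0.5,0.001,0,0.0235,0]]]'; python3 st.py
```

```text
t: 28.25
eef_pos: [410.8, 207.3, 7.7]
tcp_rot: [3.141, 0.0, 3.004]
ft_force: [-0.3, -0.2, -0.4]
opening: 0.616
28.25 [410.8 207.3   7.7] [-0.28 -0.16 -0.45] [-0.04   0.056 -0.004]
```

```bash
python3 -m pendant '[[[0.63,0,0,0,0],[0.64,0,0,0,0],[0.66,0,0,0,0],[0.7,0,0,0,0],[0.75,0,0,0,0],[0.85,0,0,0,0],[0.9,0,0,0,0],[0.9,0,0,0,0]]]'
python3 -m pendant '[[[0.9,0,0,-0.03,0],[0.9,0,0,-0.07,0],[0.9,0,0,-0.11,0],[0.9,0,0,-0.15,0],[0.9,-0.04,-0.03,-0.18,0],[0.9,-0.08,-0.07,-0.18,0],[0.9,-0.12,-0.11,-0.18,0],[0.9,-0.13,-0.14,-0.18,0]]]'; python3 st.py
cat > fin.py <<'E'
import sys; from h import *; from cell import env
R=Ro.from_euler("xyz",[0,0,-0.138]).as_matrix(); tag=sys.argv[1]
for n in ("side","scene","wrist"):
    c,k=snap(env,n,tag); P=cloud(c,**k); L=(P-[411,207,0])@R; im=c["image"].astype(int)
    red=(im[...,2]>90)&(im[...,1]<im[...,2]*.55)&(im[...,0]<im[...,2]*.6)&(L[...,2]>3)&(L[...,2]<50)&(abs(L[...,1])<60)&(abs(L[...,0])<110)
    red&=~((im[...,1]>im[...,2]*.42)&(L[...,2]<14))
    if red.sum()<20: print(n,"no"); continue
    q=P[red]; top=(abs(L[...,0])<95)&(abs(L[...,1])<50)&(L[...,2]>21)&(L[...,2]<40)
    print(n,"red",L[red].min(0).round(1),L[red].max(0).round(1))
    r=cv2.minAreaRect(P[top][:,:2].astype(np.float32)); print("  top",r,"in lid frame centre",((np.array([*r[0],0])-[411,207,0])@R).round(1))
    w=top&(im.min(2)>150); q=L[w]; print("  panel n",w.sum(),"mid",q[:,:2].min(0).round(1),q[:,:2].max(0).round(1),np.linalg.lstsq(np.c_[q[:,:2],np.ones(len(q))],q[:,2],rcond=None)[0].round(3))
E
python3 fin.py 17; python3 - <<'E'
from h import *
a=np.load("side17.npz")["image"][140:300,200:400]; b=np.load("scene17.npz")["image"][140:300,230:430]
cv2.imwrite("pics/p17.png",cv2.resize(np.hstack([a,b]),None,fx=2,fy=2,interpolation=cv2.INTER_CUBIC))
E
```

```text
t: 29.05
eef_pos: [410.7, 207.2, 7.7]
tcp_rot: [3.141, 0.0, 3.004]
ft_force: [0.0, 0.3, -0.1]
opening: 0.892
t: 29.85
eef_pos: [521.7, 49.8, 188.1]
tcp_rot: [3.141, 0.002, 3.005]
ft_force: [-0.0, 0.2, 0.6]
opening: 0.9
29.85 [521.7  49.8 188.1] [-0.01  0.24  0.59] [ 0.039 -0.017  0.024]
side red [-85.4 -30.6   4.6] [54.5 34.  31.4]
  top ((408.816162109375, 209.5087127685547), (64.0205078125, 132.2131805419922), 84.0801010131836) in lid frame centre [-2.5  2.2  0. ]
  panel n 272 mid [-55.2 -27.7] [64.4 29.3] [-5.0000e-03  6.0000e-03  2.9036e+01]
scene red [-81.5 -29.3   7.2] [57.9 32.9 34.6]
  top ((408.2353515625, 208.5504608154297), (63.60410690307617, 128.17088317871094), 81.94119262695312) in lid frame centre [-3.   1.2  0. ]
  panel n 438 mid [-55.2 -25.1] [61.1 32.7] [-7.000e-03  1.100e-02  2.959e+01]
wrist red [-63.  -29.9  16.7] [62.6 29.6 31. ]
  top ((409.5785827636719, 206.82382202148438), (59.90605163574219, 127.80755615234375), 81.99055480957031) in lid frame centre [-1.4 -0.4  0. ]
  panel n 4176 mid [-54.1 -20.4] [46.2 20.7] [-1.0000e-03 -2.0000e-03  2.9339e+01]
```

```bash
python3 - <<'E'
from cell import env
s=env.state(); print(s["t"],abs(s["qvel"]).max(),s["ft_force"].round(2)); print(env.job_done())
E
```

```text
30.0 0.0631086008435594 [-0.66  0.6  -0.24]
the job is handed in; nothing more can be done
None
```

I levered the lid up with the opener, laid the opener flat on the worktop, and set the lid flat on the coaster. I handed the job in at t = 30.0 s; no verdict was given.

- **Prying:** On the first push the handle end reached the worktop with about 15 N on the wrist, and the lid front was only about 5 mm up. I eased off, pushed in deeper and levered again. The lid front then stayed up about 10 mm at the tab after the opener came away. The gripper did not touch the lid before that.
- **Opener:** After release it measured flat on the worktop, with the top of its head about 11 mm up.
- **Lid:** The jaws closed about 1 mm off centre, giving a brief side load of about 27 N at the wrist. I shifted the tool by that much and it dropped to about 1 N. When I let go, the lid was still tilted front-up and dropped its last few mm onto the coaster.
- **Last checks:**
  - The lid is flat to within about 0.01 rad, with its top at 29 mm against an expected 28.
  - Compared with the coaster as seen by the same camera, the lid sits about 0.5 mm off centre (side), 3 mm (scene) and 2 mm (wrist). I left it there.
  - The gripper was clear of everything, about 190 mm up.
- **Not checked:** I did not re-measure the jars and tins. I planned the moves clear of them and saw no unexpected contact forces. The last placement picture was refused by the viewing limit, so that check rests on depth and colour measurements only.

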